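# Hang the lopsided spice scoop on the spring scale

### The arm

A 7-joint arm with a two-finger parallel gripper is mounted at the origin on the work surface. World frame = base frame: x ahead of the robot, y to its left, z up, the work surface at z = 0. Lengths are in m, angles in rad, forces in N, time in s.
With the tool pointing down it reaches from about 0.4 to 0.925 m from the base axis. Payload 5.6 kg.
Tool frame: the origin (TCP) lies between the finger pads; the fingertips stand 22 mm ahead of it and the grasp point (between the pads) lies 3 mm ahead of it; z points along the fingers, y is the line along which they close (so a half turn about z gives the same grasp; the last joint's range is limited). The gripper opens to 85 mm and grips with 20 to 120 N. Pads are 22 mm wide; open, the fingers measure 114 mm over their backs; the gripper's body (76 mm by 85 mm) begins 54 mm behind the grasp point. The pads swing forward as they close: fully open they stand 13 mm farther back than shut.
Start: joints at [1.294, 0.468, -0.012, 1.603, 0.006, 1.071, -0.056], TCP at [0.151, -0.632, 0.253] pointing down, gripper open.
Joint ranges: [-2.53, 2.53], [-0.31, 2.02], [-1.57, 1.55], [0.28, 2.44], [-1.29, 4.43], [0.15, 1.84], [-2.92, 2.92]. Speed limits (rad/s): [2.57, 2.57, 3.14, 3.14, 3.14, 3.14, 3.14].

### API

Orientations are given as a unit quaternion [x, y, z, w].
In Python, from cell import env gives the robot as it stands. The module is installed in compiled form; this text tells all that it offers. Calls block until the motion is done:
- env.movep(position, orientation): joint-space move of the TCP to a pose.
- env.line_to(position, attitude=None, vel=0.15, stop_force=None): straight line of the TCP; attitude=None keeps the orientation; vel is the mean speed in m/s. With stop_force (N) it stops when the force on the tool has changed by that much, and returns True; else False.
- env.move_joints(angles): joint-space move.
- env.ungrasp() and env.clamp(f_grip=None): open the fingers fully, or close them until they stop; f_grip is the grip in N (None keeps the last).
- env.hold(seconds).
- env.solve_ik(position, orientation): joint angles nearest the present ones, or None.
- env.get_obs(): the state.
- env.read_camera(name): name is "scene" or "side" or "wrist"; returns the picture (480x640x3 uint8, blue, green, red); there is no depth.
- env.camera_params(name): a dict with "fx", "fy", "cx", "cy" (pixels), "view" (4x4, takes a point from world to camera coordinates); the wrist camera has in their place "mount" (4x4, takes a point from camera to tool coordinates, whose origin is the TCP and whose axes are the flange's). Camera axes: x right, y down, z forward; pixel columns grow to the right and rows downward; lengths in m; the calibration is good to about 2 mm. A picture is of the moment at which its call begins: read the wrist's pose just before it. camera_params takes no time and is no camera call.
A pose or a line that the arm cannot do raises env.PlanningError and nothing moves.
- env.sign_off(): hands the job in; it is judged then, once.
Trained networks look in the newest picture that a camera, given by its name, has taken for a name from the list of things; names that differ only in an ending like _2 or _b are one class to them, and where a whole thing is asked for, a point or a joint stands for the part that bears it (a point fixed in the world has none). Each returns a list of dicts, best first, with "conf" (0 to 1); they miss things now and then, are a little off and sometimes report something else, mostly with a low value. They report only what shows in the picture. A call takes as long as a camera call. They do not tell look-alikes from the thing itself.
- env.outline_of(camera, name): "region" (480x640 bool, what is visible of it) and "box" ([left, top, right, bottom] in pixels, round what is visible of it).
The state is a dict: "time": time; "joint_pos": joint angles; "joint_velocities": joint speeds; "joint_efforts": joint torques, N m; "tcp_pos": TCP position; "eef_rot": TCP orientation; "ft_force": force on the tool from outside, world axes, zero at the start; "torque": the same for the moment, N m; "gripper_width": finger opening in m; "finger_force": force on a finger pad.
Only numpy, scipy, OpenCV 4.12 (cv2) and the standard library are available. Lean on these libraries where they do the work, as an engineer would, in place of code of your own. Each camera call takes 0.05 s, during which the arm holds its last target. There are 200 camera calls.

### The job

Pick up the steel scoop by its orange grip and hang its open hook over the bare rod of the spring scale's arm. Its pan pulls to one side, so give it the lean at which it balances before you let go, keep hold while the arm sinks slowly (no faster than about 3 cm a second) and release only once the scale carries its whole weight, no more and no less, so that it neither swings nor bobs. Do not press hard on the scale, leave the lantern, the spice jar and the cup where they are, and finish with the scoop hanging at rest from the rod.

Things in the scene. Friction and masses are not known exactly. Their poses are not given: they have to be found in the camera images.
- scoop_grip (a point): Centre of the orange grip block on top of the loose steel scoop: 24 mm (x) by 14 mm (y, grasp across this) by 42 mm tall (z). The scoop stands upright, its z up; this point is 166 mm above its underside. Below the block: a 10 mm neck, the hook, then a strap (24 mm wide in x, y = -9.5 to -13.5 mm) down to a round pan 84 mm across, 30 mm deep, centred at y = -53 mm.
- scoop_hook (a point): Where the scale's rod axis lies in the scoop's hook once seated, 36 mm below the grip centre, same axes. The hook is an upside-down 90 degree V, 24 mm long in x, open below and at both x ends; leg at -y: the strap; at +y: a lip ending 11 mm below this point; legs 17 mm apart. It goes over the rod sideways, coming from the rod's -y side lip raised above it, then down along the scoop's own z.
- scoop_balance (a point): The scoop's centre of mass, inside the pan side: 35 mm towards -y and 83 mm below the hook point, x = 0, same axes. So it hangs in balance turned +0.40 rad about its own x axis (pan side down, lip side up). The scoop's mass is unknown, 0.13 to 0.49 kg.
- rod_seat (a point): Middle of the bare 8 mm steel rod of the scale's arm, on its axis, 265 mm above the table unloaded. The rod lies level along x: 77 mm to the green carriage in +x, 36 mm to an upturned tip (13 mm high) in -x. Hang the scoop here, within 15 mm, its x along this x. It moves down with the arm.
- scale: The fixed spring scale; may stand turned. Origin on the table straight below the rod's middle, same axes. Grey column 87 mm to 113 mm in +x, 303 mm high; foot 130 by 150 mm, 14 mm thick, from 40 mm in +x; white dial in a green ring, 96 mm across, its face 73 mm in +x, its centre 85 mm up.
- scale_arm (a joint): How far the scale's arm has sunk, m: 0 unloaded, grows downwards, stop at 0.1. A light spring bears it: it gives way at about 0.1 N, then sinks 1 mm per 0.06 N (60 N/m), lightly damped. The hanging scoop sinks it 20 to 78 mm, depending on its unknown weight.
- lantern: Orange camping lantern, 84 mm across, 148 mm tall with its wire bail; bystander. Origin at the centre of its underside.
- jar: Glass spice jar with a red screw lid, 62 mm across, 95 mm tall; bystander. Origin at the centre of its underside.
- cup: Blue ceramic cup, 76 mm across, 80 mm tall; bystander. Origin at the centre of its underside.
- box: Small wooden box, 110 by 120 by 128 mm, its swing door with a brass bolt standing open to -x; fixed. Origin at the centre of its underside.
Mind the look-alikes: they are no part of the job. There is more than one size of the part that bears scoop_grip; the job needs the smallest.

How it is judged:
On the way:
1. the scoop, still held in the fingers, rests on the rod and the arm has sunk more than 12 mm under it (contact force between scoop and the fingers above 1 N and contact force between scoop and scale above 0.4 N and value of joint scale_arm above 0.012 m), for 0.2 s.
At the end, for the whole second after the job is handed in: The scoop's hook is seated on the rod, within 22 mm of the middle of the rod along it and 6 mm across and in height; the arm has sunk more than 12 mm and is still (under 0.02 m/s); the scoop leans less than 0.6 rad and is at rest (under 0.03 m/s and 0.3 rad/s) (x of scoop_hook in the frame of rod_seat between -0.022 and 0.022 m and y of scoop_hook in the frame of rod_seat between -0.006 and 0.006 m and z of scoop_hook in the frame of rod_seat between -0.006 and 0.006 m and value of joint scale_arm above 0.012 m and velocity of joint scale_arm between -0.02 and 0.02 m/s and angle between scoop_grip's own z axis and vertical below 0.6 rad and linear speed of scoop below 0.03 m/s and angular speed of scoop below 0.3 rad/s); the robot touches nothing.
It fails at once if the scale's arm drops faster than 0.07 m/s (velocity of joint scale_arm above 0.07 m/s).
It fails at once if the scale's arm springs up faster than 0.07 m/s (velocity of joint scale_arm below -0.07 m/s).
It fails at once if the scoop swings faster than 1.5 rad/s while the arm carries it (value of joint scale_arm above 0.01 m and angular speed of scoop above 1.5 rad/s).
It fails at once if the scoop is pressed on the scale with more than 10 N (contact force between scoop and scale above 10 N).
It fails at once if the lantern, jar or cup is moved more than 20 mm (distance of any of lantern, jar, cup from where it was at the start of the episode above 0.02 m).
It also fails if it takes over 54 s, if anything falls off the work surface, if the arm or the gripper's body presses on something with over 40 N, if the wrist force passes 120 N, or if a joint passes its speed limit or range.

## Working session

There is one attempt and no reset: what is moved stays moved. The work goes in short steps, each a Python script; the robot and the scene stay as the last script left them, time stands still between calls to the robot, and variables do not carry over. Pictures are saved under pics/ and viewed, at most 10 in all, crops included, and the job is handed in when it is done.

```bash
mkdir -p pics
cat > h.py <<'E'
import numpy as np, cv2
from cell import env
from scipy.spatial.transform import Rotation as R
E
python3 - <<'E'
from h import *
for c in ["scene","side"]:
    im=env.read_camera(c); cv2.imwrite(f"pics/{c}0.png",im)
    p=env.camera_params(c); V=np.array(p["view"]); print(c,p["fx"],p["fy"],p["cx"],p["cy"]); print(V.round(4).tolist())
    for n in ["scoop_grip","scale","scale_arm","lantern","jar","cup","box"]:
        for d in env.outline_of(c,n): print(n,round(d["conf"],2),np.round(d["box"]).tolist())
print(np.array(env.camera_params("wrist")["mount"]).round(4).tolist())
o=env.get_obs(); print({k:o[k] for k in o})
E
```

```text
scene 554.520476015857 554.520476015857 319.04395870624387 230.73099077551745
[[-0.7617, 0.6478, -0.0113, 0.4064], [0.5562, 0.6448, -0.5243, -0.1738], [-0.3323, -0.4057, -0.8515, 1.938], [0.0, 0.0, 0.0, 1.0]]
scoop_grip 0.96 [343.0, 205.0, 385.0, 257.0]
scoop_grip 0.85 [286.0, 195.0, 306.0, 228.0]
scoop_grip 0.85 [311.0, 122.0, 346.0, 202.0]
scale 0.82 [272.0, 257.0, 345.0, 350.0]
scale 0.37 [278.0, 193.0, 305.0, 224.0]
scale_arm 0.53 [287.0, 278.0, 310.0, 296.0]
lantern 0.87 [198.0, 235.0, 233.0, 275.0]
jar 0.61 [408.0, 310.0, 435.0, 341.0]
cup 0.75 [390.0, 363.0, 414.0, 396.0]
box 0.55 [183.0, 132.0, 242.0, 208.0]
side 552.9142668245083 552.9142668245083 312.587861493474 234.01472608643647
[[-0.8424, -0.5388, 0.002, 0.3963], [-0.3806, 0.5924, -0.71, 0.3382], [0.3814, -0.5989, -0.7042, 1.4775], [0.0, 0.0, 0.0, 1.0]]
scoop_grip 0.98 [319.0, 228.0, 365.0, 324.0]
scoop_grip 0.79 [374.0, 200.0, 435.0, 273.0]
scoop_grip 0.76 [330.0, 204.0, 359.0, 252.0]
scale 0.74 [202.0, 203.0, 269.0, 301.0]
scale_arm 0.81 [215.0, 208.0, 259.0, 242.0]
lantern 0.89 [266.0, 176.0, 289.0, 218.0]
jar 0.92 [
[... 330 characters left out ...]
1159709,  1.60269882,  0.00602496,
        1.07140568, -0.05632614]), 'joint_velocities': array([ 9.11788991e-05,  2.25849020e-03, -8.38363640e-04, -2.24509905e-03,
       -7.95308167e-05, -3.09695246e-04,  6.10638409e-04]), 'joint_efforts': array([-1.66971754e-04, -5.32169867e+01,  2.14775425e-02, -2.51623714e+01,
        1.14499294e-02,  1.20865614e-03,  1.52702086e-06]), 'tcp_pos': array([ 0.1505425 , -0.63233356,  0.25331013]), 'eef_rot': array([ 9.93180068e-01,  1.16590523e-01, -2.67195662e-05,  3.12396402e-05]), 'ft_force': array([-0.62465287,  0.396024  ,  0.17746259]), 'torque': array([ 0.02108325, -0.03188925, -0.04229242]), 'finger_force': 0.0, 'gripper_width': 0.08554637441376037}
```

View pics/scene0.png

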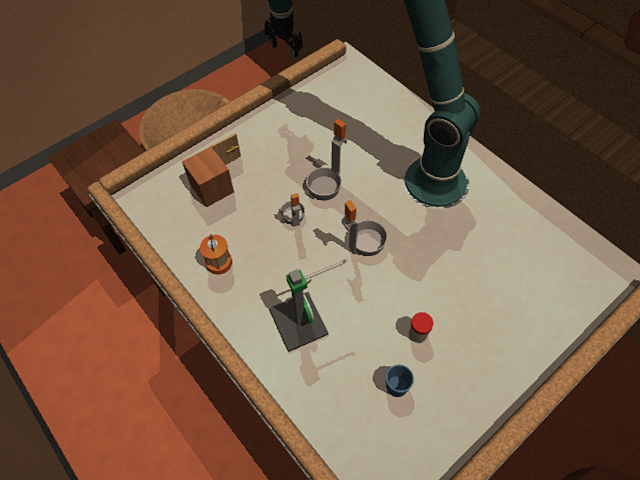

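View pics/side0.png

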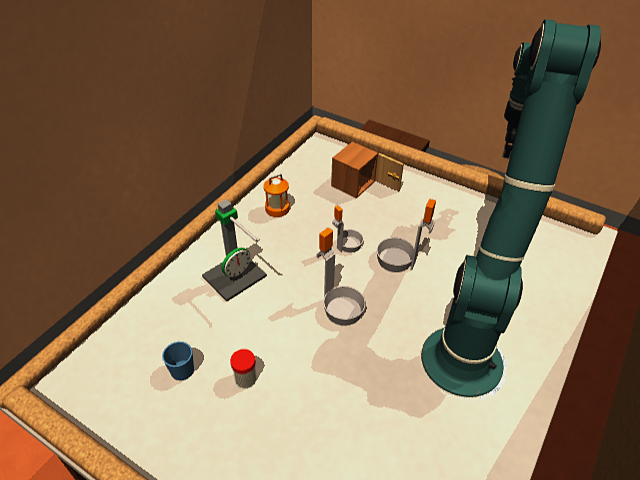

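Three scoops: scene (295,210)/side (340,230), scene (328,165)/side (410,240), and scene (362,230)/side (335,280). The first has the clearly smallest pan (~27 px against ~36+), so it is the one meant. Confirming with an enlarged crop, with the scale beside it.

```bash
cat >> h.py <<'E'
def cam(c):
    p=env.camera_params(c); K=np.array([[p["fx"],0,p["cx"]],[0,p["fy"],p["cy"]],[0,0,1]]); return K@np.array(p["view"])[:3]
def tri(a,b,P1=None,P2=None):
    P1=cam("scene") if P1 is None else P1; P2=cam("side") if P2 is None else P2
    X=cv2.triangulatePoints(P1,P2,np.float64(a).reshape(2,1),np.float64(b).reshape(2,1)); X=X[:3,0]/X[3,0]
    e=[np.linalg.norm((P@np.r_[X,1])[:2]/(P@np.r_[X,1])[2]-q) for P,q in((P1,a),(P2,b))]
    return X,e
def onplane(P,uv,z):
    A=np.c_[P[:,0],P[:,1],P[:,2]*z+P[:,3]]; X=np.linalg.solve(A,[uv[0],uv[1],1]); return X[:2]/X[2]
def orange(im,box):
    l,t,r,b=map(int,box); h=cv2.cvtColor(im[t:b,l:r],cv2.COLOR_BGR2HSV)
    m=((h[...,0]>5)&(h[...,0]<20)&(h[...,1]>190)&(h[...,2]>90)).astype(np.uint8)
    n,lab,st,ce=cv2.connectedComponentsWithStats(m); k=1+np.argmax(st[1:,4]); return ce[k]+[l,t],st[k]
E
python3 - <<'E'
from h import *
s=cv2.imread("pics/scene0.png"); d=cv2.imread("pics/side0.png")
print(orange(s,[280,188,312,215]),orange(d,[328,200,350,225]))
print(tri(orange(s,[280,188,312,215])[0],orange(d,[328,200,350,225])[0]))
def cr(im,x,y,w,h,f): return cv2.resize(im[y:y+h,x:x+w],None,fx=f,fy=f,interpolation=cv2.INTER_CUBIC)
a=cr(s,265,185,66,50,6); b=cr(d,315,198,66,50,6)
c=cr(s,262,250,99,75,4); e=cr(d,195,195,99,75,4)
cv2.imwrite("pics/crop1.png",np.vstack([np.hstack([a,b]),np.hstack([c,e])]))
for n,p,q in [("tip",(346,261),(258,240)),("carr",(297,280),(227,212))]: print(n,tri(p,q))
for n,p in [("lantern",(217,268)),("jar",(420,337)),("cup",(399,390)),("pan",(292,214))]: print(n,onplane(cam("scene"),p,0.0))
E
```

```text
(array([294.74137931, 199.31034483]), array([11,  6,  8, 11, 58], dtype=int32)) (array([337.6375, 212.6125]), array([ 7,  6,  7, 15, 80], dtype=int32))
(array([ 0.48816842, -0.16554166,  0.16641208]), [np.float64(0.035984004471583446), np.float64(0.03732458373178103)])
tip (array([0.55177446, 0.13557123, 0.27053183]), [np.float64(0.6137168868765642), np.float64(0.6382953028019321)])
carr (array([0.68578683, 0.09462814, 0.27022666]), [np.float64(0.45896239703672786), np.float64(0.4444458326782196)])
lantern [ 0.77674944 -0.21619861]
jar [0.45303849 0.36591454]
cup [0.61035942 0.43702366]
pan [ 0.46621169 -0.22018613]
```

View pics/crop1.png

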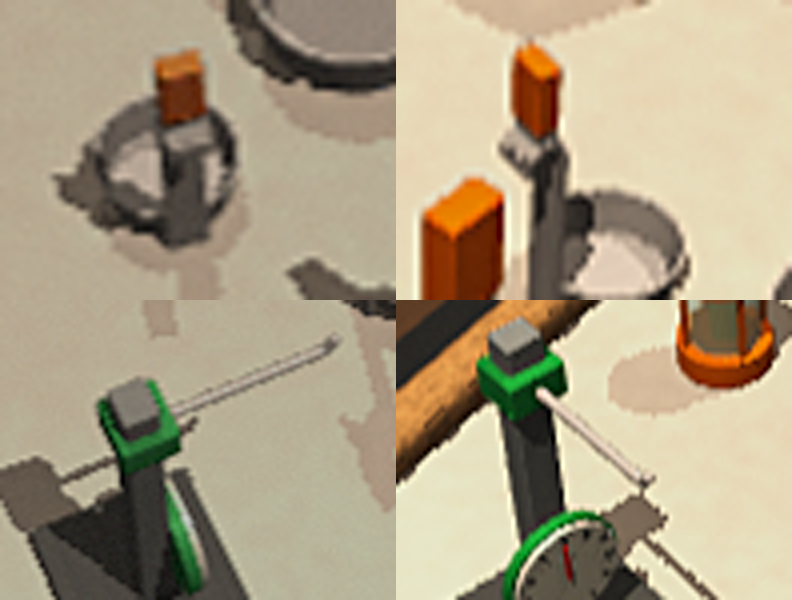

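Confirmed: the small scoop's grip centre triangulates to 0.166 m height, matching the description; rod tip at scene (345.7,260)/side (258,240.5), carriage joint at scene (306.5,278)/side (231,218). Now a closer look with the wrist camera over each.

```bash
cat >> h.py <<'E'
Z=np.array([0,0,1.])
def Rz(yaw): return R.from_euler('z',yaw)
def frame_tool(yaw,lean,flip):   # tool attitude holding scoop with given yaw, lean
    S=Rz(yaw)*R.from_euler('x',lean); s=-1 if flip else 1
    return S*R.from_matrix(np.array([[s,0,0],[0,-s,0],[0,0,-1.]])), S
def wristP():
    o=env.get_obs(); T=np.eye(4); T[:3,:3]=R.from_quat(o["eef_rot"]).as_matrix(); T[:3,3]=o["tcp_pos"]
    p=env.camera_params("wrist"); K=np.array([[p["fx"],0,p["cx"]],[0,p["fy"],p["cy"]],[0,0,1]])
    return K@np.linalg.inv(T@np.array(p["mount"]))[:3]
E
python3 - <<'E'
from h import *
S,D=cam("scene"),cam("side")
pan=onplane(S,(292.8,212.5),.03); g=np.array([.4882,-.1655]); v=g-pan; print("pan",pan,np.linalg.norm(v)); ys=np.arctan2(v[1],v[0])-np.pi/2
t1,t2=onplane(S,(345.7,260.5),.268),onplane(D,(258,240.5),.268)
c1,c2=onplane(S,(306.5,278),.265),onplane(D,(231,218),.265)
print(t1,t2,c1,c2); t=(t1+t2)/2;c=(c1+c2)/2; u=(c-t); print("len",np.linalg.norm(u)); yr=np.arctan2(u[1],u[0]); m=t+.036*u/np.linalg.norm(u)
print("scoop yaw",ys,"rod yaw",yr,"mid",m)
for fl in (0,1):
    for n,p,y,l in [("g",[*g,.17],ys,0),("gv",[*g,.30],ys,0),("rod",[*m,.3],yr,0.),("rodl",[*m,.34],yr,.4),("rodl2",[*m,.22],yr,.4)]:
        q=env.solve_ik(p,frame_tool(y,l,fl)[0].as_quat()); print(fl,n,None if q is None else np.round(q,2))
E
```

```text
pan [ 0.47166537 -0.20667949] 0.04437504004500886
[0.55117031 0.13459744] [0.55230945 0.13318142] [0.66230241 0.1053674 ] [0.66585606 0.10188017]
len 0.11634492071843015
scoop yaw -0.3818210177594199 rod yaw -0.26316432454919214 mid [0.58650046 0.12452449]
0 g [ 0.43  0.37 -0.21  1.99  0.1   0.8  -1.78]
0 gv [ 0.51  0.21 -0.29  1.86  0.07  1.08 -1.75]
0 rod [ 0.31  0.46 -0.78  1.64  0.34  1.18 -2.38]
0 rodl [ 0.39  0.31 -0.58  1.73 -0.23  0.99 -1.88]
0 rodl2 [ 0.31  0.43 -0.5   1.86 -0.24  0.75 -1.8 ]
1 g [ 0.81  0.45 -0.68  1.97  0.37  0.85  1.12]
1 gv [ 0.88  0.28 -0.73  1.84  0.21  1.1   1.26]
1 rod [ 0.48  0.57 -1.06  1.63  0.52  1.25  0.62]
1 rodl [ 0.63  0.4  -0.92  1.72 -0.04  0.98  1.11]
1 rodl2 [ 0.62  0.58 -0.94  1.84  0.14  0.75  1.02]
```

Run:
```python
from h import *
env.movep([.58,.122,.40],frame_tool(-.263,0,0)[0].as_quat())
np.save("Pr.npy",wristP()); a=env.read_camera("wrist")
print(env.get_obs()["time"])
for n in ["scale_arm"]:
    for d in env.outline_of("wrist",n): print(n,d["conf"],d["box"])
env.movep([.488,-.1655,.30],frame_tool(-.36,0,0)[0].as_quat())
np.save("Pg.npy",wristP()); b=env.read_camera("wrist")
for d in env.outline_of("wrist","scoop_grip"): print(d["conf"],d["box"])
o=env.get_obs(); print(o["time"],o["tcp_pos"])
cv2.imwrite("pics/wr.png",a);cv2.imwrite("pics/wg.png",b)
```

```text
3.9333
scale_arm 0.88 [271.4, 32.8, 347.6, 283.9]
0.91 [302.9, 167.6, 400.5, 260.4]
0.89 [367.6, 266.6, 525.7, 480.0]
0.68 [83.1, 297.1, 260.1, 478.9]
5.2917 [ 0.48900184 -0.16392007  0.30062004]
```

View pics/wr.png

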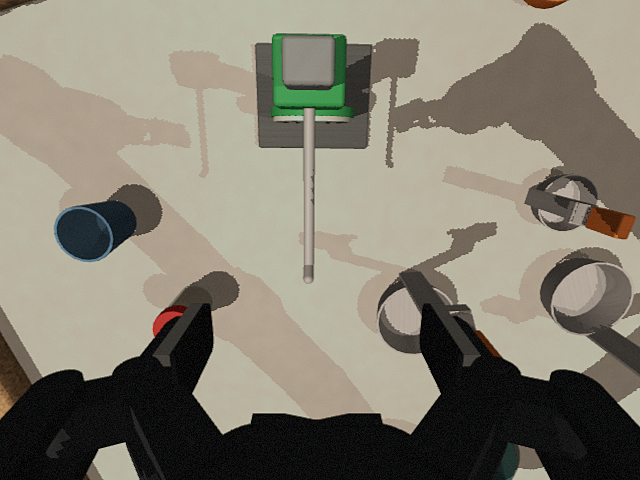

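View pics/wg.png

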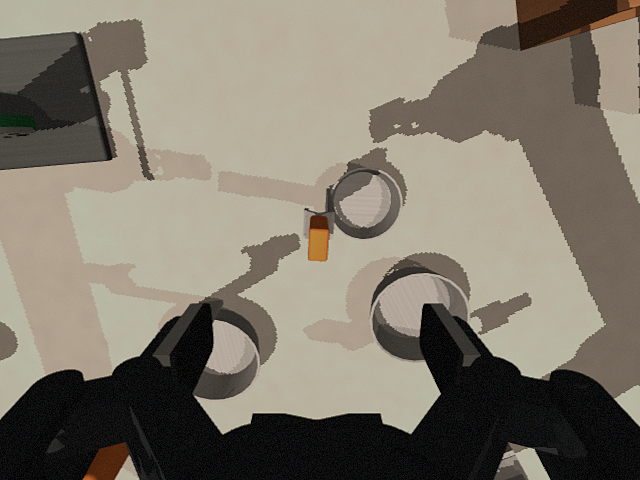

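Wrist views: the rod runs vertically from the carriage at (309,109) to its tip at about (308,274); the small grip's top face is centred at (318.5,246), its pan to the right, centred at (366,203).

Run:
```python
from h import *
P=np.load("Pr.npy"); im=cv2.imread("pics/wr.png").astype(int)
ctr=[]
for v in range(125,260,5):   # bright rod pixels
    row=im[v,285:335]; g=row.mean(1); 
    e=np.abs(np.diff(g)); 
    l=np.argmax(e[5:23])+5; r=np.argmax(e[23:45])+23
    ctr.append((285+(l+r)/2+.5,v))
ctr=np.array(ctr); k=np.polyfit(ctr[:,1],ctr[:,0],1); res=ctr[:,0]-np.polyval(k,ctr[:,1]); ok=abs(res-np.median(res))<1.5; k=np.polyfit(ctr[ok,1],ctr[ok,0],1); print(k,ok.sum())
A,B=[onplane(P,(np.polyval(k,v),v),.269) for v in (125,255)]
tip=onplane(P,(np.polyval(k,274),274),.274); car=onplane(P,(np.polyval(k,109),109),.269)
u=A-B; yr=np.arctan2(*u[::-1]); u/=np.linalg.norm(u)
print("rod yaw",yr,"tip",tip,"car",car,np.linalg.norm(car-tip),"mid from tip",tip+.036*u,"from car",car-.077*u)
P=np.load("Pg.npy"); im=cv2.imread("pics/wg.png")
print(onplane(P,(318.5,246),.187), "pan",onplane(P,(366,203),.03))
c,st=orange(im,[295,205,345,270]); print(c,st)
t=onplane(P,(311,235),.187),onplane(P,(310,258),.187),onplane(P,(327,235),.187),onplane(P,(326.5,258),.187)
print("block yaw",[np.arctan2(*(a-b)[::-1]) for a,b in (t[:2],t[2:])])
g=onplane(P,(318.5,246),.187); v=g-onplane(P,(366,203),.03); print("pan yaw",np.arctan2(v[1],v[0])-np.pi/2,np.linalg.norm(v))
x=cv2.resize(im[200:270,290:350],None,fx=8,fy=8,interpolation=cv2.INTER_NEAREST); cv2.imwrite("pics/wgc.png",x)
```

```text
[3.55828221e-03 3.07943926e+02] 25
rod yaw -0.26694466697899866 tip [0.55508892 0.13434394] car [0.66701036 0.10384187] 0.11600338620082923 mid from tip [0.58981385 0.12484766] from car [0.5927376  0.12415335]
[ 0.48699783 -0.16431631] pan [ 0.46792069 -0.21468654]
[319.58791209 242.93956044] [ 13  23  21  33 182]
block yaw [np.float64(-0.4039300556534209), np.float64(-0.3698992539735703)]
pan yaw -0.36204412353735727 0.05386184067962495
```

View pics/wgc.png

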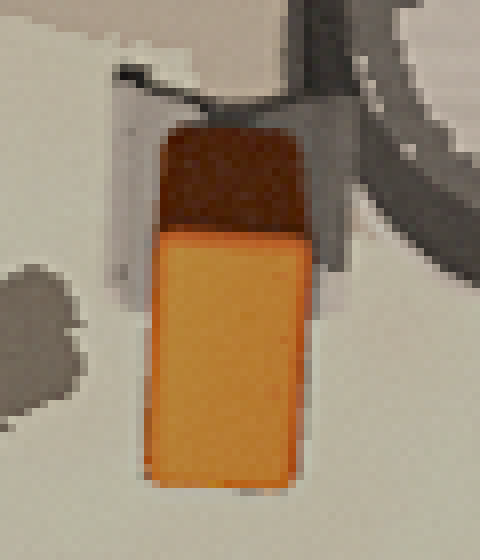

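```bash
cat >> h.py <<'E'
def favg(n=10):
    f=[]
    for _ in range(n): f.append(np.r_[env.get_obs()["ft_force"],env.get_obs()["torque"]]); env.hold(.02)
    return np.mean(f,0)
E
python3 - <<'E'
from h import *
q=frame_tool(-.39,0,0)[0].as_quat(); g=[.4875,-.165]
env.movep([*g,.26],q)
f0=favg(); print("f0",f0.round(2)); np.save("f0.npy",f0)
env.line_to([*g,.172],vel=.08)
env.clamp(60)
o=env.get_obs(); print(o["gripper_width"],o["finger_force"],o["tcp_pos"])
env.line_to([*g,.22],vel=.06)
env.hold(.3); f=favg(); print("lift",(f-f0).round(2),env.get_obs()["time"],env.get_obs()["gripper_width"])
env.line_to([*g,.43],vel=.15)
cv2.imwrite("pics/lift.png",env.read_camera("side"))
E
```

```text
f0 [ 0.17  0.17  0.41  0.   -0.01  0.  ]
0.01321165255224929 58.887773752212524 [ 0.48757156 -0.16493153  0.17214492]
lift [-0.19 -0.07 -4.31  0.13 -0.05 -0.01] 9.0583 0.013334659278713665
```

```bash
cat >> h.py <<'E'
rod=np.array([.591,.1245,.265]); yr=-.267; TQ,SS=frame_tool(yr,.40,0)
def tcp_for(off,dz=0,lat=0): # hook at rod + scoop-frame off, + world dz, + lateral (rod y)
    return rod+SS.apply(off)+[0,0,dz]+Rz(yr).apply([0,lat,0])+SS.apply([0,0,.042])
E
python3 - <<'E'
from h import *
f0=np.load("f0.npy")
env.movep(tcp_for([0,-.10,.03],dz=.05),TQ.as_quat()); 
env.line_to(tcp_for([0,-.05,.03]),vel=.1); env.hold(.5)
f=favg(20); np.save("fl.npy",f); print((f-f0).round(3),env.get_obs()["time"])
s,d=env.read_camera("scene"),env.read_camera("side")
np.save("Pw.npy",wristP()); w=env.read_camera("wrist")
cr=lambda im,x,y:cv2.resize(im[y:y+100,x:x+130],(390,300),interpolation=cv2.INTER_CUBIC)
cv2.imwrite("pics/pre.png",np.vstack([np.hstack([cr(s,255,200),cr(d,180,160)]),np.hstack([cv2.resize(w,(390,300)),cv2.resize(w[60:300,160:480],(390,300))])]))
E
```

```text
[-0.111 -0.18  -4.45  -0.757  0.215 -0.012] 13.0333
```

View pics/pre.png

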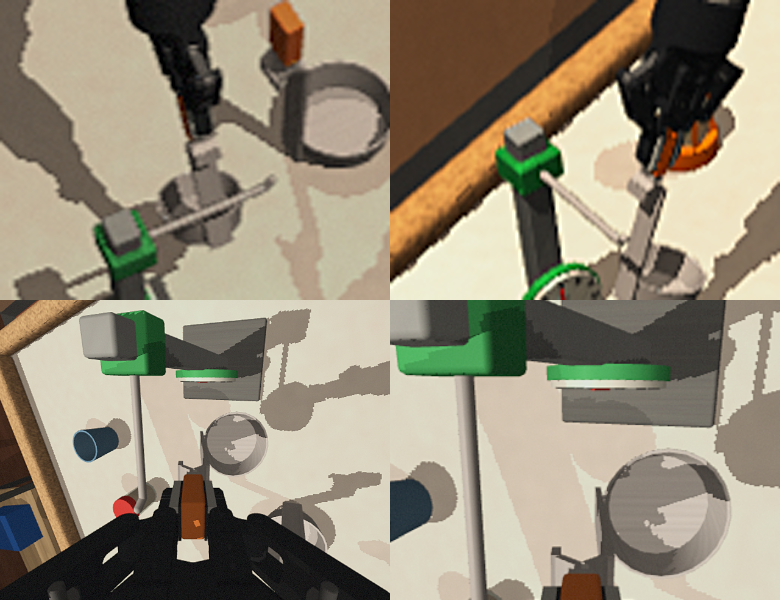

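The scoop is held leaned beside the rod on its -y side, hook lip above the rod, as planned; the weight is about 4.4 N, so I expect roughly 72 mm of sink.

Run:
```python
from h import *
fl=np.load("fl.npy"); Y=Rz(yr).apply([0,1,0])
def rep(n,k=8):
    f=favg(k)-fl; o=env.get_obs(); print(n,"dF rod-frame",Rz(yr).inv().apply(f[:3]).round(2),"tau",Rz(yr).inv().apply(f[3:]).round(3),"z",o["tcp_pos"][2].round(4),"t",o["time"]); return f
env.line_to(tcp_for([0,0,.03]),vel=.06); rep("over")
print(env.line_to(tcp_for([0,0,.008]),vel=.025,stop_force=3)); rep("8mm")
env.line_to(tcp_for([0,0,0]),vel=.015); rep("0")
env.line_to(tcp_for([0,0,0],dz=-.02),vel=.018); env.hold(.3); rep("-20")
env.line_to(tcp_for([0,0,0],dz=-.04),vel=.018); env.hold(.3); rep("-40",15)
cv2.imwrite("pics/s40.png",env.read_camera("side"))
```

```text
over dF rod-frame [ 0.01  0.02 -0.12] tau [-0.027  0.018 -0.004] z 0.331 t 14.3
False
8mm dF rod-frame [ 0.15 -0.02  0.31] tau [-0.004 -0.008  0.02 ] z 0.3112 t 15.4667
0 dF rod-frame [-0.55 -1.14  0.24] tau [-0.303  0.098  0.032] z 0.3036 t 16.2833
-20 dF rod-frame [-1.79 -3.85  1.47] tau [-0.749  0.367  0.148] z 0.2837 t 17.975
-40 dF rod-frame [-2.25 -5.09  2.58] tau [-0.871  0.479  0.196] z 0.2635 t 19.7833
```

The rod bears on the strap-side leg of the V (lateral -5 N), so the hook sits slightly too far +y. I'll shift it towards -y in small steps.

Run:
```python
from h import *
fl=np.load("fl.npy")
for lat in (-.001,-.002,-.003,-.004,-.005):
    env.line_to(tcp_for([0,0,0],dz=-.04,lat=lat),vel=.006); env.hold(.15)
    f=favg(8)-fl; r=Rz(yr).inv().apply(f[:3]); print(lat,r.round(2),Rz(yr).inv().apply(f[3:]).round(3),env.get_obs()["time"])
    if r[1]>-.5: break
cv2.imwrite("pics/s40b.png",env.read_camera("side")); env.read_camera("scene"); cv2.imwrite("pics/s40c.png",env.read_camera("scene"))
```

```text
-0.001 [-1.67 -0.69  2.37] [0.048 0.299 0.138] 20.4333
-0.002 [-0.57  3.26  2.97] [0.986 0.085 0.063] 21.0333
```

```bash
cat >> h.py <<'E'
def go(dz,lat,dx,vel):
    env.line_to(tcp_for([0,0,0],dz=dz,lat=lat)+Rz(yr).apply([dx,0,0]),vel=vel)
def frep(k=10):
    f=favg(k)-np.load("fl.npy"); r=Rz(yr).inv().apply(f[:3]); print(r.round(2),Rz(yr).inv().apply(f[3:]).round(3),env.get_obs()["time"]); return r
E
python3 - <<'E'
from h import *
lat,dx,dz=-.0012,0,-.04
go(dz,lat,dx,.005); env.hold(.1); frep()
for dz in (-.053,-.064):
    go(dz,lat,dx,.018); env.hold(.2); r=frep()
    lat+=np.clip(r[1]/4000,-.001,.001); dx+=np.clip(r[0]/4000,-.0007,.0007); print(lat,dx)
    go(dz,lat,dx,.006); env.hold(.15); frep()
E
```

```text
[-0.51  0.3   2.56] [0.315 0.11  0.051] 21.7583
[ 0.24 -0.52  3.1 ] [ 0.21  -0.051  0.007] 23.0
-0.0013288633162114503 6.102256979538802e-05
[0.5  0.49 3.07] [ 0.388 -0.116 -0.044] 23.5667
[0.7  1.26 4.15] [ 0.648 -0.113 -0.05 ] 24.6917
-0.0010147319054995014 0.00023643633258730554
[-0.16 -0.01  4.11] [0.371 0.003 0.02 ] 25.2583
```

Run:
```python
from h import *
lat,dx=-.00101,.00024
def st():
    a=[]
    for _ in range(50): a.append(env.get_obs()["ft_force"]); env.hold(.02)
    a=np.array(a); print("mean",a.mean(0).round(3),"std",a.std(0).round(3),"blocks",a[:,2].reshape(5,10).mean(1).round(2),"ac",np.corrcoef(a[1:,2],a[:-1,2])[0,1].round(2),env.get_obs()["tcp_pos"],env.get_obs()["time"])
st()
go(-.068,lat,dx,.015); env.hold(.2); st()
print(np.load("f0.npy").round(2),np.load("fl.npy").round(2))
```

```text
mean [-0.541 -0.393  0.015] std [0.571 0.624 0.473] blocks [ 0.23  0.09 -0.25  0.24 -0.24] ac 0.12 [0.58656973 0.10766858 0.23964285] 26.0917
mean [-0.298  1.272  0.234] std [0.529 0.697 0.512] blocks [0.29 0.21 0.13 0.03 0.51] ac -0.17 [0.58667569 0.10781844 0.23573899] 27.5417
[ 0.17  0.17  0.41  0.   -0.01  0.  ] [ 0.06 -0.01 -4.04 -0.76  0.2  -0.01]
```

Run:
```python
from h import *
lat,dx,dz=-.00073,.00007,-.068
for k in range(3):
    go(dz,lat,dx,.005); env.hold(.2); r=frep(30)
    if abs(r[1])<.4 and abs(r[0])<.6: break
    lat+=r[1]/5000; dx+=r[0]/5000
env.clamp(20); env.hold(.2); frep(15); print(env.get_obs()["gripper_width"],lat,dx)
s,d=env.read_camera("scene"),env.read_camera("side"); w=env.read_camera("wrist")
cr=lambda im,x,y:cv2.resize(im[y:y+100,x:x+130],(390,300),interpolation=cv2.INTER_CUBIC)
cv2.imwrite("pics/sunk.png",np.vstack([np.hstack([cr(s,255,220),cr(d,170,180)]),np.hstack([cv2.resize(w,(390,300)),cv2.resize(w[60:300,160:480],(390,300))])]))
```

```text
[-0.02  0.82  4.32] [0.57  0.004 0.01 ] 28.4917
[ 0.42 -0.55  4.38] [ 0.263 -0.096 -0.034] 29.4417
[ 0.38 -0.3   4.25] [ 0.33  -0.116 -0.042] 30.3917
[0.5  0.03 4.39] [ 0.389 -0.107 -0.05 ] 31.0583
0.013595590461517634 -0.0006752827224795337 0.00014831204148400406
```

View pics/sunk.png

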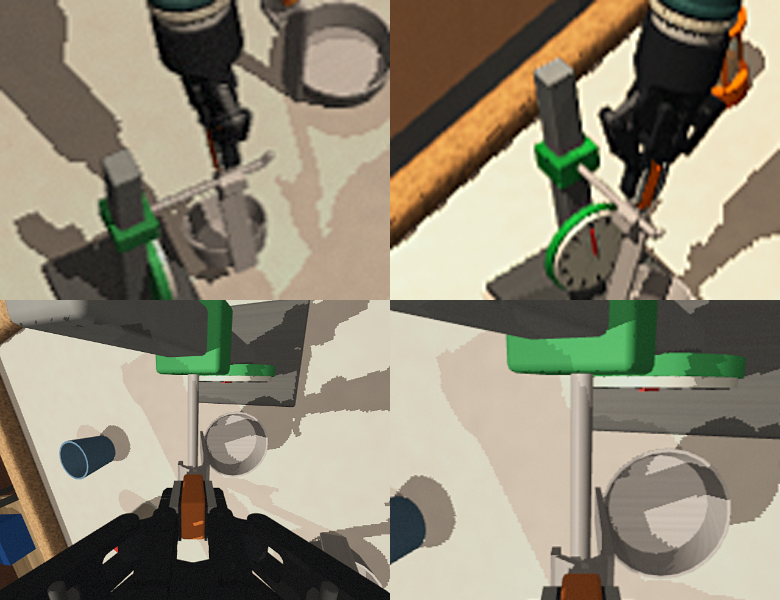

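The hook straddles the rod mid-length, the carriage is down about 68 mm, and the lateral load is near zero. Releasing.

Run:
```python
from h import *
env.ungrasp(); env.hold(1.0)
p=env.get_obs()["tcp_pos"]; f=favg(30); print(f.round(2))
env.line_to(p+SS.apply([0,0,.06]),vel=.05); env.line_to(p+SS.apply([0,0,.14]),vel=.1); env.hold(3)
s,d=env.read_camera("scene"),env.read_camera("side"); env.hold(.13); d2=env.read_camera("side"); env.hold(.13); d3=env.read_camera("side")
b=(slice(180,280),slice(170,300)); print("motion",[int((cv2.absdiff(d[b],x[b]).max(2)>40).sum()) for x in (d2,d3)],env.get_obs()["time"])
cr=lambda im,x,y:cv2.resize(im[y:y+100,x:x+130],(390,300),interpolation=cv2.INTER_CUBIC)
cv2.imwrite("pics/done.png",np.hstack([cr(s,255,220),cr(d,170,180)]))
```

```text
[-0.07  0.01  0.02 -0.4   0.11 -0.01]
motion [0, 0] 39.1667
```

View pics/done.png

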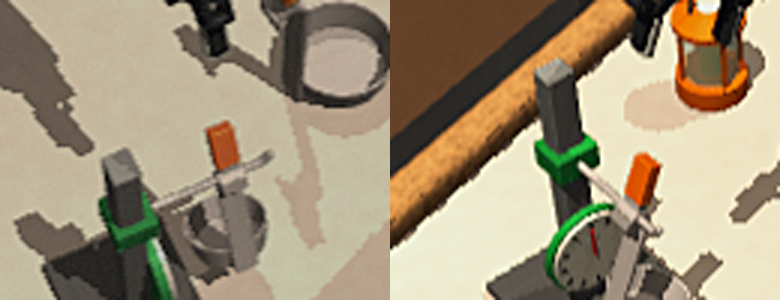

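The scoop hangs still from the rod, leaning as it should, with the gripper clear; nothing moved between frames.

```bash
python3 -c "
from h import *
print(env.sign_off(), env.get_obs()['time'])"
```

```text
the job is handed in; nothing more can be done
the job is handed in; nothing more can be done
```

The smallest scoop now hangs at rest by its hook from the scale's rod, with the arm sunk about 68 mm and the gripper clear; I handed the job in at about 39 s, and the interface gave no verdict.

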